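# Push the grain cell under the reader's sprung light flap

### The arm

A 7-joint arm with a two-finger parallel gripper is mounted at the origin on a cart in front of the work surface, level with it; the furniture and walls round the work are solid. World frame = base frame: x ahead of the robot, y to its left, z up, the work surface at z = 0. Lengths are in m, angles in rad, forces in N, time in s.
With the tool pointing down it reaches from about 0.425 to 0.925 m from the base axis. Payload 6.8 kg.
Tool frame: the origin (TCP) lies midway between the tips of the shut fingers; the grasp point (between the pads) lies 19 mm behind it (bot.grasp_offset is the distance from the TCP to the grasp point, in m); z points along the fingers, x is the direction in which the jaws open and shut, and the axes are right-handed (so a half turn about z gives the same grasp; the last joint's range is limited). The gripper opens to 85 mm and grips with 20 to 120 N. Pads are 22 mm wide; open, the fingers measure 114 mm over their backs; the gripper's body (76 mm by 85 mm) begins 54 mm behind the grasp point. The pads swing forward as they close: fully open they stand 13 mm farther back than shut.
Start: joints at [1.076, 0.477, 0.022, 1.555, -0.011, 1.109, -0.083], TCP at [0.255, -0.625, 0.231] pointing down, gripper open.
Joint ranges: [-2.96, 2.96], [-0.34, 2.1], [-1.41, 1.46], [0.24, 2.44], [-1.37, 4.51], [0.17, 1.92], [-2.96, 2.96]. Speed limits (rad/s): [2.39, 2.39, 3.14, 3.14, 3.14, 3.14, 3.14].

### API

Orientations are given as a unit quaternion [w, x, y, z].
In Python, from station import bot, imaging gives the robot as it stands. The module is installed in compiled form; this text tells all that it offers.
- The arm moves only by the tool apply_moves, never from a script. Its argument "increments" is a list of rows, each a list of 7 numbers: the shift along the tool's x, y, z in mm, then the turn, a rotation vector about the tool's x, y, z in degrees, then the closure, from -1 (fully open) to 1 (shut). In form: [[dx, dy, dz, rx, ry, rz, grip], ...]. A call has exactly 8 rows; each row shifts and turns the pose as measured when the row begins, along the tool's axes as they then stand; what a row does not reach is not made up. A row lasts 1/8 s, in which the tool goes at most 62.5 mm and 10.7 degrees, less where a joint would pass 70% of its speed; a pose out of reach is approached as far as the arm can. A call with a gripper value outside its range is refused whole. The fingers move at their own pace and stop on an object; "grip_force" is the grip in N (left out, the last holds). Time passes only in rows, so rows that do not move let the fingers close, or fill a call up. It gives the time, the measured TCP pose, the force and the opening at its end, in the units of the state.
- bot.get_obs(): the state, without advancing time (a new reading comes with each control period).
- imaging.read_camera(name): name is "side" or "top"; returns the picture (420x560x3 uint8, red, green, blue); there is no depth.
- imaging.get_calibration(name): a dict with "K" (3x3 intrinsics, pixels), "k1" (the pictures are not rectified: a ray, as slopes to the right and down, at radius r is drawn at 1 + k1 r^2 times it, then the intrinsics apply), "extrinsics" (4x4, takes a point from camera to world coordinates). Camera axes: x right, y down, z forward; pixel columns grow to the right and rows downward; lengths in m; the calibration is good to about 2 mm. A picture is of the moment at which its call begins. get_calibration takes no time and is no camera call.
- bot.hand_in(): hands the job in, once; it reports no verdict.
The state is a dict: "t": time; "q": joint angles; "joint_vel": joint speeds; "joint_torque": joint torques, N m; "eef_pos": TCP position; "tool_rot": TCP orientation; "contact_force": force on the tool from outside, world axes, zero at the start; "torque": the same for the moment, N m; "gripper_width": opening from 0.0 (shut) to 1.0 (fully open).
Only numpy, scipy, OpenCV 4.12 (cv2) and the standard library are available. Lean on these libraries where they do the work, as an engineer would, in place of code of your own. Each camera call takes 0.05 s, during which the arm holds its last target.

### The job

Load the grain reader: with one fingertip press down the long orange rail at its side and keep it pressed so that the spring-closed flap stays wide open, and meanwhile push the black sample cell along the lane with the other fingertip, under the flap, until it is fully home against the back stop. Then take the hand away so that the rail springs up and the flap shuts over the cell. Only push the cell, do not lift or tip it, and leave the two cups and the marker alone.

Things in the scene. Friction and masses are not known exactly. Their poses are not given: they have to be found in the camera images.
- reader: Grain reader, fixed low bench device, aluminium base 240 x 127 x 4 mm. Origin on the bench, mid-lane, below the flap's front face. x = push direction, y = its left, z up; all x, y, z given here in mm are in this frame. Bay: floor z 4, white side walls (tops z 34) from x 0 to the back stop at x 62, 50 wide. White rear housing x 62 to 95, y -41 to 86, top z 60. Lane and bay are open above except for the flap.
- lane_mouth (a point): Point on the lane floor (x -95, y 0, z 4). From here to the flap the lane runs straight, 50 mm wide (y -25 to 25), between white guides 5 mm thick with tops at z 15; towards the robot they flare wider to x -134.
- back_stop (a point): Foot of the flat back stop, mid-lane (x 62, y 0, z 4). The cell is fully home when it touches the stop.
- rail_top (a point): Middle of the flat top of the orange press rail with black ribs (x -37, y 64, z 36 when free; moves down with it). Rail parallel to the lane, on its left: x -136 to 62, y 50 to 78. It may be pressed anywhere along its length, and a fingertip can slide along it while pressing. It moves straight down without tilting.
- flap_skirt (a point): Middle of the lower edge of the orange flap's front skirt (shut: x 1, y 0, z 19; moves with the flap). Shut, the flap covers the bay, x 0 to 59, y 28 to -28, top z 39, and the skirt blocks the cell. It hinges on a pin along x at y 28, z 35 (top of the left wall). Open it stands upright there, top z 91, its skirt reaching right to y 11, clear of the middle of the lane.
- rail (a joint): How far the rail is pressed straight down, m: 0 free (top at z 36 mm) to 0.022 (bottom stop, top at z 14 mm). Spring: about 3 N to start it, about 8 N at the bottom; it springs back up when let go.
- flap (a joint): Flap angle, rad: 0 shut, 1.65 fully open (just past upright). Geared to the rail: 0.075 rad for each mm of rail travel; it closes whenever the rail comes up. Wide open means more than about 1.2.
- sample_cell: Loose round sample cell, a black puck with a steel band and a window of yellow grain on top; 44 mm diameter, 28 mm high, about 80 g. Origin at the centre of its underside. It starts standing on the lane floor between the guides, in front of the flap. Fully home its axis is at x 40 mm of the reader (22 mm short of the stop).
- red_bean_cup: Loose screw-lid cup with a red lid and dark red beans, 62 mm diameter, 73 mm high, standing on the right side of the reader. Origin at the centre of its underside. Leave alone.
- flour_cup: Loose screw-lid cup with a red lid and white flour, 62 mm diameter, 73 mm high, standing on the right side of the reader. Origin at the centre of its underside. Leave alone.
- marker: Loose white marker pen with a red cap, 122 mm long, 14 mm thick, lying left of the rail, roughly parallel to it. Origin at the underside of its middle; its length is its y axis. Leave alone.
Mind the look-alikes: they are no part of the job. There is more than one size of the sample_cell; the job needs the largest.

How it is judged:
By the outcome, as a careful person would: the job done as asked, in the order asked, and still so for the second after the job is handed in, with the robot touching nothing.
It also fails if it takes over 42 s, if anything falls off the work surface, if the arm or the gripper's body presses on something with over 40 N, if the wrist force passes 120 N, or if a joint passes its speed limit or range.

## Working session

There is one attempt and no reset: what is moved stays moved. The work goes in short steps, Python scripts to look and compute and a tool call to move; the robot and the scene stay as the last step left them, time stands still between calls to the robot, and variables do not carry over. Pictures are saved under pics/ and viewed, and the job is handed in when it is done.

Besides the shell and the picture viewer there is one more tool, called after ">>>" as name([rows], argument=value, ...), one row to a line, values as JSON. apply_moves: Moves the arm, as the interface text tells. Its arguments: {"type":"object","properties":{"increments":{"type":"array","items":{"type":"array","items":{"type":"number"}}},"grip_force":{"type":"number"}},"required":["increments"]}

```bash
mkdir -p pics
python3 - <<'E'
from station import bot, imaging
import cv2
for n in ("side","top"):
    im=imaging.read_camera(n); cv2.imwrite(f"pics/{n}0.png",im[:,:,::-1]); c=imaging.get_calibration(n); print(n,c)
print(bot.get_obs(), bot.grasp_offset)
E
```

```text
side {'K': array([[472.5195692 ,   0.        , 276.44384876],
       [  0.        , 472.5195692 , 206.46293682],
       [  0.        ,   0.        ,   1.        ]]), 'k1': -0.040173611696241826, 'extrinsics': array([[ 0.97259407, -0.14795866,  0.17935722,  0.39358907],
       [-0.23240313, -0.64198727,  0.73064432, -0.491529  ],
       [ 0.0070399 , -0.75230351, -0.65877907,  0.60942114],
       [ 0.        ,  0.        ,  0.        ,  1.        ]])}
top {'K': array([[515.41473595,   0.        , 282.9480026 ],
       [  0.        , 515.41473595, 217.06310213],
       [  0.        ,   0.        ,   1.        ]]), 'k1': 0.06383910810046714, 'extrinsics': array([[ 0.02842508, -0.98770058,  0.15375169,  0.41234681],
       [-0.999585  , -0.02736744,  0.0089914 ,  0.14082686],
       [-0.00467302, -0.15394346, -0.98806861,  0.97371721],
       [ 0.        ,  0.        ,  0.        ,  1.        ]])}
{'t': 0.1, 'q': array([ 1.07587836,  0.4777298 ,  0.02237753,  1.55634261, -0.01151053,
        1.10927424, -0.08311069]), 'joint_vel': array([ 3.01592903e-04, -6.07121388e-04, -1.98140232e-03, -3.40043139e-03,
        2.62812022e-04, -6.86069741e-04, -6.46194586e-05]), 'joint_torque': array([ 3.72982773e-03, -5.97761321e+01,  1.61334302e+00, -2.81957728e+01,
        1.28129238e-02,  5.03447140e-03,  1.53069305e-05]), 'eef_pos': array([ 0.25441603, -0.62465498,  0.23041952]), 'tool_rot': array([-4.00368064e-04,  8.29824740e-01, -5.58023513e-01, -7.07219487e-04]), 'contact_force': array([-0.42954647,  0.07984015,  0.19969592]), 'torque': array([ 0.00936561,  0.00971675, -0.00210988]), 'gripper_width': 1.0023912239506145} 0.0187
```

View pics/side0.png

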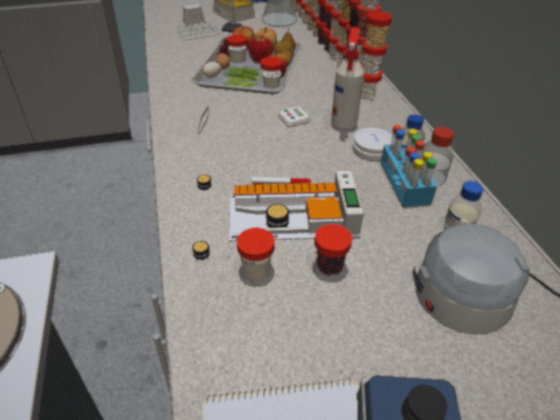

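View pics/top0.png

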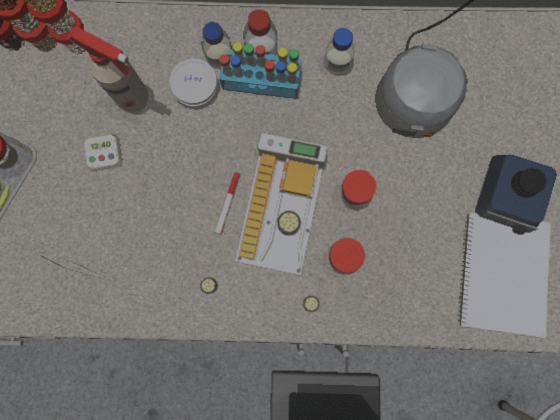

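The top view shows three candidate cells: a large one in the lane at (289,222) and small ones at (208,285) and (311,303). The one in the lane fits the description: it is the largest and stands between the guides. I'll confirm it in a crop and measure the reader.

```bash
cat > h.py <<'E'
import numpy as np, cv2
from station import bot, imaging
def ray(n,uv):
    c=imaging.get_calibration(n);K=c["K"];T=c["extrinsics"];k=c["k1"]
    uv=np.atleast_2d(np.float64(uv)); 
    d=cv2.undistortPoints(uv[:,None],K,np.array([k,0,0,0.]))[:,0]
    d=np.c_[d,np.ones(len(d))]@T[:3,:3].T
    return T[:3,3],d
def plane(n,uv,z):
    o,d=ray(n,uv); return o+d*((z-o[2])/d[:,2])[:,None]
def proj(n,P):
    c=imaging.get_calibration(n);T=np.linalg.inv(c["extrinsics"])
    r=cv2.Rodrigues(T[:3,:3])[0]
    return cv2.projectPoints(np.atleast_2d(np.float64(P)),r,T[:3,3],c["K"],np.array([c["k1"],0,0,0.]))[0][:,0]
E
python3 - <<'E'
import cv2,numpy as np
from h import *
im=cv2.imread("pics/top0.png")
cv2.imwrite("pics/topcrop.png",cv2.resize(im[125:285,190:390],None,fx=3.75,fy=3.75,interpolation=cv2.INTER_CUBIC))
s=cv2.imread("pics/side0.png")
cv2.imwrite("pics/sidecrop.png",cv2.resize(s[160:280,180:380],None,fx=4,fy=4,interpolation=cv2.INTER_CUBIC))
hsv=cv2.cvtColor(im,cv2.COLOR_BGR2HSV)
m=cv2.inRange(hsv,(8,150,120),(24,255,255));m[:125]=0;m[285:]=0;m[:,:190]=0;m[:,390:]=0
cs,_=cv2.findContours(cv2.morphologyEx(m,cv2.MORPH_CLOSE,np.ones((5,5))),0,2)
for c in cs:
    if cv2.contourArea(c)>50:
        r=cv2.minAreaRect(c); b=cv2.boxPoints(r); print(cv2.contourArea(c),r); print(plane("top",b,0.036).round(4))
E
```

```text
(no output)
```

View pics/topcrop.png

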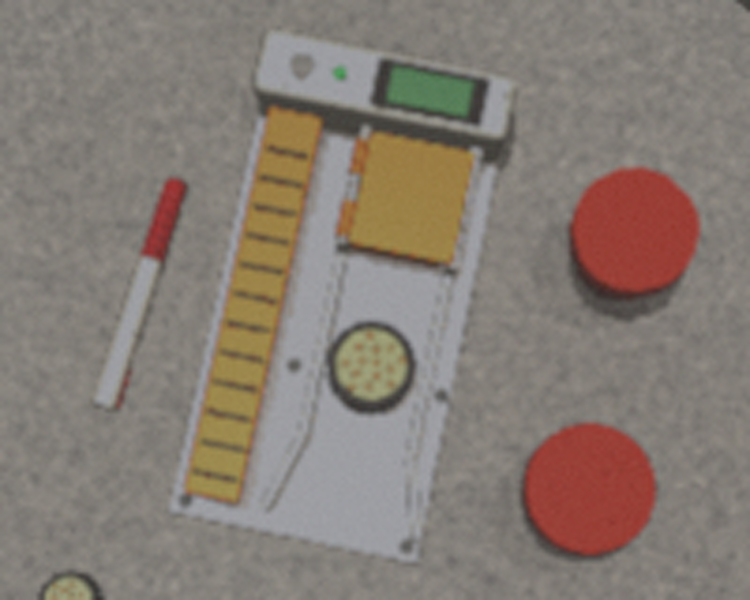

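View pics/sidecrop.png

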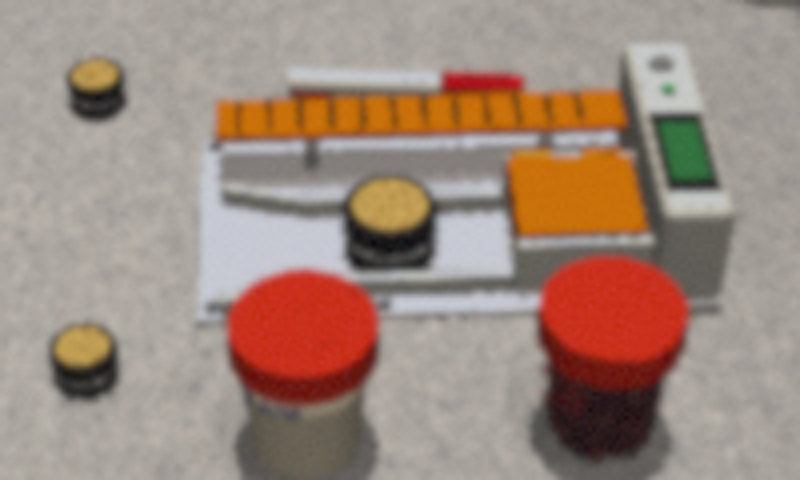

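The crop confirms the lane cell at top (289,222) is the large one. In the enlarged view the rail runs from crop (294,110) to (212,498). The cups are on the right and the marker is on the left. Next I'll fit the reader pose from corner rays.

Run:
```python
from h import *
from scipy.optimize import least_squares
im=cv2.imread("pics/top0.png")
f=lambda x,y:(190+(x+.5)/3.75-.5,125+(y+.5)/3.75-.5)
# crop px -> reader mm
C=[((268,107),(62,78,36)),((323,116),(62,50,36)),((240,502),(-136,50,36)),((184,493),(-136,78,36)),
((476,150),(59,-28,39)),((452,265),(0,-28,39)),
((268,33),(95,86,60)),((516,84),(95,-41,60)),((508,137),(62,-41,60)),((254,92),(62,86,60)),
]
uv=np.array([f(*c[0]) for c in C]);P=np.array([c[1] for c in C])/1000
def W(p,P):
    c,s=np.cos(p[2]),np.sin(p[2]); return np.c_[p[0]+c*P[:,0]-s*P[:,1],p[1]+s*P[:,0]+c*P[:,1],P[:,2]]
r=least_squares(lambda p:(proj("top",W(p,P))-uv).ravel(),[.6,.1,0],loss="soft_l1")
print(r.x,np.degrees(r.x[2]));print((proj("top",W(r.x,P))-uv).round(1))
# side check
S=[((217,137),(-136,50,36)),((217,102),(-136,78,36)),((627,128),(62,50,36)),((515,238),(0,-28,39)),((655,236),(59,-28,39)),((668,216),(62,-41,60)),((732,212),(95,-41,60))]
uvs=np.array([(180+(c[0][0]+.5)/4-.5,160+(c[0][1]+.5)/4-.5) for c in S]);Ps=np.array([c[1] for c in S])/1000
print((proj("side",W(r.x,Ps))-uvs).round(1))
r2=least_squares(lambda p:np.r_[(proj("top",W(p,P))-uv).ravel(),(proj("side",W(p,Ps))-uvs).ravel()],r.x,loss="soft_l1")
print(r2.x,np.degrees(r2.x[2]))
# cell
for pp in(r.x,r2.x):
  c,s=np.cos(pp[2]),np.sin(pp[2]);R=np.array([[c,-s],[s,c]])
  for nm,px,z in(("top",f(371,362),.032),("side",(180+390/4-.5,160+206/4-.5),.032)):
    w=plane(nm,[px],z)[0]; print(nm,w.round(4),"reader",(R.T@(w[:2]-pp[:2])*1000).round(1))
  for q in [f(635,230),f(590,488)]:
    w=plane("top",[q],.073)[0]; print("cup",w.round(4),(R.T@(w[:2]-pp[:2])*1000).round(1))
  w=plane("top",[f(140,295)],.01)[0];print("marker",(R.T@(w[:2]-pp[:2])*1000).round(1))
```

```text
[ 0.6041411   0.12724168 -0.17596228] -10.08189585002687
[[ 0.3 -0.2]
 [ 0.3  0.3]
 [ 0.1  0.9]
 [-0.   0.2]
 [ 0.1  0.5]
 [ 0.3  0.3]
 [-0.8 -2. ]
 [ 0.9 -2.2]
 [-0.4  0.9]
 [-0.8 -0.7]]
[[-0.4 -0.8]
 [-0.3 -1.2]
 [ 0.3 -1.8]
 [ 0.8 -1.9]
 [-1.5 -2.6]
 [-0.6 -1.5]
 [ 2.  -1.2]]
[ 0.60387316  0.12644486 -0.17730818] -10.15901013765502
top [0.5515 0.1388 0.032 ] reader [-53.8   2.2]
side [0.5489 0.1364 0.032 ] reader [-56.   -0.7]
cup [0.6123 0.0153 0.073 ] [  27.6 -108.8]
cup [0.489  0.0354 0.073 ] [ -97.3 -110.5]
marker [-40.7 124.2]
top [0.5515 0.1388 0.032 ] reader [-53.7   2.9]
side [0.5489 0.1364 0.032 ] reader [-55.9   0.1]
cup [0.6123 0.0153 0.073 ] [  27.9 -108. ]
cup [0.489  0.0354 0.073 ] [ -97.  -109.8]
marker [-40.7 125. ]
```

```bash
cat >> h.py <<'E'
from scipy.spatial.transform import Rotation as Ro, Slerp
RX=np.array([0.6040,0.1270,0.0]); YAW=-0.1762
Rr=Ro.from_euler('z',YAW)
def toolR(th=40,roll=6):
    t=np.radians(th)
    M=np.array([[0,np.cos(t),np.sin(t)],[1,0,0],[0,np.sin(t),-np.cos(t)]])
    return Rr*Ro.from_euler('x',roll,degrees=True)*Ro.from_matrix(M)
def w(p): return RX+Rr.apply(np.array(p)/1000)
def rd(p): return Rr.inv().apply(np.array(p)-RX)*1000
def cur():
    o=bot.get_obs();q=o["tool_rot"];return np.array(o["eef_pos"]),Ro.from_quat([q[1],q[2],q[3],q[0]]),o
def rows(p0,R0,pts,Rs,g):
    for p,R in zip(pts,Rs):
        d=R0.inv().apply(p-p0)*1000; r=(R0.inv()*R).as_rotvec(degrees=True)
        print([float(x) for x in np.r_[d,r].round(1)]+[g]); p0,R0=p,R
def st():
    p,R,o=cur();e=(Rr.inv()*R).as_matrix()
    print("t",round(o["t"],2),"reader",rd(p).round(1),"F",Rr.inv().apply(o["contact_force"]).round(1),"w",round(o["gripper_width"],3))
    print("rotErr to target",(R.inv()*toolR()).as_rotvec(degrees=True).round(1),"q",o["q"].round(2))
E
python3 - <<'E'
from h import *
from scipy.interpolate import CubicSpline,interp1d
p0,R0,o=cur();R1=toolR()
print(rd(p0))
tgt=w([-115,30,130]);print("target",tgt)
wp=np.array([p0,[.34,-.5,.33],[.45,-.3,.36],[.5,-.1,.36],[.48,.08,.3],tgt])
s=np.r_[0,np.cumsum(np.linalg.norm(np.diff(wp,axis=0),axis=1))];print(s[-1])
# yaw first (world z) by +~148, tilt late
n=24
u=np.linspace(0,1,n+1)[1:]
pts=interp1d(s,wp,axis=0)(u*s[-1])
Rv=(toolR(0,0)*R0.inv()).as_rotvec();print("yaw",np.degrees(Rv))
Rel=(R0.inv()*R1).as_rotvec(degrees=True);print("direct",Rel,np.linalg.norm(Rel))
sl=Slerp([0,.68,1],Ro.concatenate([R0,toolR(0,0),R1]))
rows(p0,R0,pts,sl(u),-0.2)
E
```

```text
[-212.41396411 -801.295496    230.41952386]
target [0.49603925 0.17669382 0.13      ]
1.0044440875574765
yaw [ 2.26428111e-02 -1.22919510e-01  1.47742908e+02]
direct [  -7.43608161   52.61120387 -137.88190238] 147.76553416671507
[-19.3, -29.2, -23.0, -0.0, 0.0, -9.1, -0.2]
[-14.4, -31.9, -23.0, -0.0, 0.0, -9.1, -0.2]
[-9.2, -33.7, -23.0, -0.0, 0.0, -9.1, -0.2]
[-3.8, -34.8, -23.0, -0.0, 0.0, -9.1, -0.2]
[-0.8, -39.3, -11.2, -0.0, 0.0, -9.1, -0.2]
[4.5, -41.3, -5.4, -0.0, 0.0, -9.1, -0.2]
[10.9, -40.0, -5.4, -0.0, 0.0, -9.1, -0.2]
[17.1, -37.8, -5.5, -0.0, 0.0, -9.1, -0.2]
[22.8, -34.6, -5.5, -0.0, 0.0, -9.1, -0.2]
[26.5, -31.7, -4.5, -0.0, 0.0, -9.1, -0.2]
[25.0, -33.5, 0.0, -0.0, 0.0, -9.1, -0.2]
[30.0, -29.2, -0.0, -0.0, 0.0, -9.1, -0.2]
[34.2, -24.1, -0.0, -0.0, 0.0, -9.1, -0.2]
[37.6, -18.4, -0.0, -0.0, 0.0, -9.1, -0.2]
[37.9, -15.2, 3.3, -0.0, 0.0, -9.1, -0.2]
[35.0, -18.9, 13.2, -0.0, 0.0, -9.1, -0.2]
[37.5, -13.2, 13.2, -3.5, 0.6, -2.7, -0.2]
[38.0, -12.2, 12.8, -5.2, 0.7, 0.3, -0.2]
[37.7, -13.5, 12.1, -5.2, 0.7, 0.3, -0.2]
[25.2, -11.0, 28.2, -5.2, 0.7, 0.3, -0.2]
[19.1, -12.6, 35.1, -5.2, 0.7, 0.3, -0.2]
[18.5, -15.9, 34.0, -5.2, 0.7, 0.3, -0.2]
[18.0, -19.0, 32.7, -5.2, 0.7, 0.3, -0.2]
[17.5, -22.0, 31.0, -5.2, 0.7, 0.3, -0.2]
```

>>> apply_moves([
  [-19,-29,-23,0,0,-9,-0.2],
  [-14,-32,-23,0,0,-9,-0.2],
  [-9,-34,-23,0,0,-9,-0.2],
  [-4,-35,-23,0,0,-9,-0.2],
  [-1,-39,-11,0,0,-9,-0.2],
  [4.5,-41,-5,0,0,-9,-0.2],
  [11,-40,-5,0,0,-9,-0.2],
  [17,-38,-5,0,0,-9,-0.2],
], grip_force=20)

```text
t: 1.1
eef_pos: [0.4109, -0.3587, 0.3477]
tool_rot: [-0.004, 0.999, 0.053, -0.004]
contact_force: [-0.2, -0.5, 0.7]
gripper_width: 0.599
```

Run:
```python
from h import *
st();print(cur()[0])
```

```text
t 1.1 reader [-104.9 -512.1  347.7] F [-0.2 -0.5  0.7] w 0.599
rotErr to target [-31.   30.6 -68.5] q [ 0.89  0.2  -0.33  1.69  0.07  1.28  0.65]
[ 0.41094346 -0.35873775  0.34772726]
```

```bash
cat > plan.py <<'E'
from h import *
from scipy.interpolate import interp1d
import sys
E
python3 - <<'E'
from h import *
from scipy.interpolate import interp1d
p0,R0,o=cur();R1=toolR()
tgt=w([-115,30,130])
wp=np.array([p0,[.46,-.22,.36],[.5,-.05,.36],[.48,.08,.32],tgt])
s=np.r_[0,np.cumsum(np.linalg.norm(np.diff(wp,axis=0),axis=1))]
u=np.linspace(0,1,17)[1:]
sl=Slerp([0,.6,1],Ro.concatenate([R0,toolR(0,0),R1]))
rows(p0,R0,interp1d(s,wp,axis=0)(u*s[-1]),sl(u),-0.2)
E
```

```text
[18.1, -37.9, -3.3, -0.1, 0.0, -7.7, -0.2]
[23.0, -35.1, -3.4, -0.1, 0.0, -7.7, -0.2]
[27.5, -31.7, -3.4, -0.1, 0.0, -7.7, -0.2]
[29.9, -29.4, -1.7, -0.1, 0.0, -7.7, -0.2]
[32.3, -27.0, 0.1, -0.1, 0.0, -7.7, -0.2]
[35.6, -22.5, 0.0, -0.1, 0.0, -7.7, -0.2]
[38.3, -17.5, 0.0, -0.1, 0.0, -7.7, -0.2]
[37.2, -16.7, 4.2, -0.1, 0.0, -7.7, -0.2]
[34.5, -20.8, 12.3, -0.1, 0.0, -7.7, -0.2]
[37.0, -16.0, 12.3, -2.5, 0.5, -4.5, -0.2]
[36.5, -12.7, 13.9, -6.2, 0.9, 0.3, -0.2]
[18.5, -6.1, 37.3, -6.2, 0.9, 0.3, -0.2]
[17.8, -10.2, 36.7, -6.2, 0.9, 0.3, -0.2]
[17.2, -14.3, 35.7, -6.2, 0.9, 0.3, -0.2]
[16.5, -18.2, 34.2, -6.2, 0.9, 0.3, -0.2]
[15.9, -21.9, 32.2, -6.2, 0.9, 0.3, -0.2]
```

>>> apply_moves([
  [18,-38,-3,0,0,-7.7,-0.2],
  [23,-35,-3,0,0,-7.7,-0.2],
  [27.5,-32,-3,0,0,-7.7,-0.2],
  [30,-29,-2,0,0,-7.7,-0.2],
  [32,-27,0,0,0,-7.7,-0.2],
  [36,-22.5,0,0,0,-7.7,-0.2],
  [38,-17.5,0,0,0,-7.7,-0.2],
  [37,-17,4,0,0,-7.7,-0.2],
])

```text
t: 2.1
eef_pos: [0.4927, -0.0241, 0.3549]
tool_rot: [-0.006, 0.82, 0.572, -0.002]
contact_force: [0.2, -0.5, -0.1]
gripper_width: 0.596
```

Run:
```python
from h import *
from scipy.interpolate import interp1d
st()
p0,R0,o=cur();R1=toolR()
tgt=w([-115,30,130])
wp=np.array([p0,[.48,.08,.31],tgt])
s=np.r_[0,np.cumsum(np.linalg.norm(np.diff(wp,axis=0),axis=1))]
u=np.linspace(0,1,9)[1:]
sl=Slerp([0,1],Ro.concatenate([R0,R1]))
rows(p0,R0,interp1d(s,wp,axis=0)(u*s[-1]),sl(u),-0.2)
```

```text
t 2.1 reader [ -83.1 -168.3  354.9] F [ 0.3 -0.5 -0.1] w 0.596
rotErr to target [-40.    9.   -7.7] q [ 0.56  0.14 -0.69  1.77  0.08  1.28  1.07]
[32.6, -16.5, 16.0, -5.0, 1.1, -1.0, -0.2]
[32.5, -17.3, 15.2, -5.0, 1.1, -1.0, -0.2]
[30.4, -16.8, 17.1, -5.0, 1.1, -1.0, -0.2]
[16.9, -11.4, 34.3, -5.0, 1.1, -1.0, -0.2]
[16.5, -14.1, 33.5, -5.0, 1.1, -1.0, -0.2]
[16.1, -16.7, 32.5, -5.0, 1.1, -1.0, -0.2]
[15.7, -19.2, 31.2, -5.0, 1.1, -1.0, -0.2]
[15.5, -21.6, 29.7, -5.0, 1.1, -1.0, -0.2]
```

>>> apply_moves([
  [32.5,-16.5,16,-5,1.1,-1,-0.2],
  [32.5,-17,15,-5,1.1,-1,-0.2],
  [30,-17,17,-5,1.1,-1,-0.2],
  [17,-11,34,-5,1.1,-1,-0.2],
  [16.5,-14,33.5,-5,1.1,-1,-0.2],
  [16,-17,32.5,-5,1.1,-1,-0.2],
  [16,-19,31,-5,1.1,-1,-0.2],
  [8,-11,15,-5,1.1,-1,-0.2],
])

```text
t: 3.1
eef_pos: [0.4925, 0.1432, 0.18]
tool_rot: [0.214, 0.748, 0.589, 0.216]
contact_force: [0.1, -0.3, 0.5]
gripper_width: 0.6
```

Run:
```python
from h import *
st()
for n,(a,b,c,d) in dict(side=(60,290,160,400),top=(100,400,150,400)).items():
    im=imaging.read_camera(n); cv2.imwrite(f"pics/{n}1.png",cv2.resize(im[a:b,c:d,::-1],None,fx=3 if n=="side" else 2,fy=3 if n=="side" else 2,interpolation=cv2.INTER_CUBIC)[:600])
```

```text
t 3.1 reader [-112.7   -3.6  180. ] F [ 0.2 -0.3  0.5] w 0.6
rotErr to target [-4.6  2.9 -0.5] q [ 0.08  0.18 -0.8   2.35  1.29  0.58 -0.45]
```

View pics/side1.png

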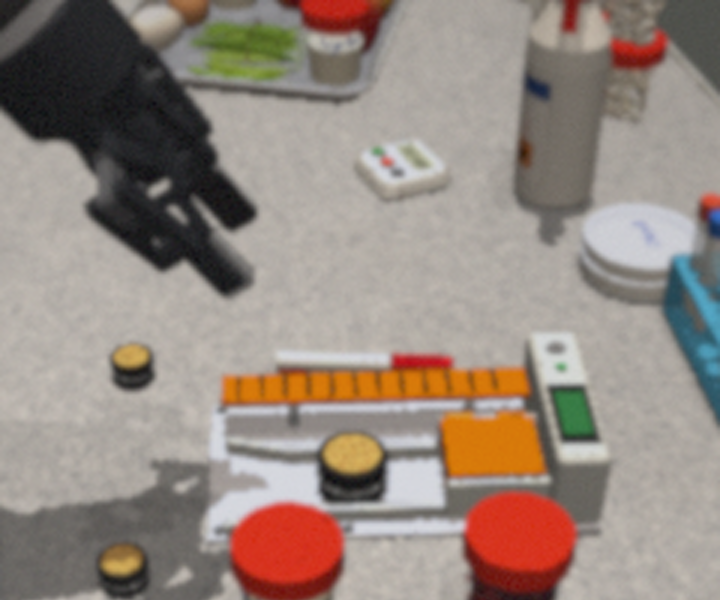

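View pics/top1.png

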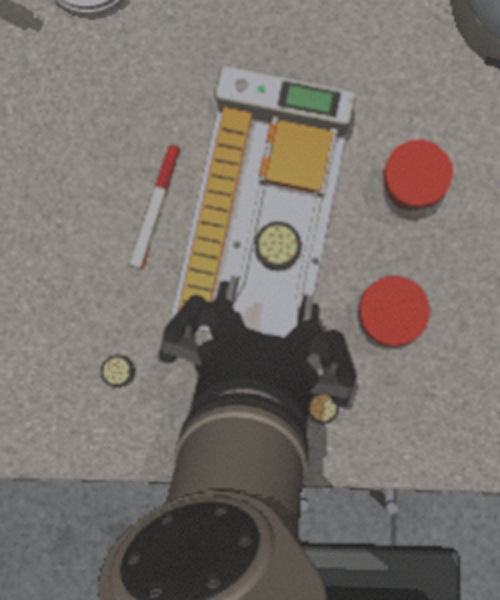

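The hand is tilted, with the tips near top crop (225,290) and (310,300), behind the lane mouth. The cell, cups and marker haven't moved. Joint 4 is near its limit, so I'll move forward and left while lowering.

```bash
cat > go.py <<'E'
from h import *
import sys
a=eval(sys.argv[1]); n=int(sys.argv[2]); th=float(sys.argv[3]); roll=float(sys.argv[4]); g=float(sys.argv[5])
st(); p0,R0,o=cur();R1=toolR(th,roll);u=np.linspace(0,1,n+1)[1:]
tg=w(a)
rows(p0,R0,[p0+(tg-p0)*k for k in u],Slerp([0,1],Ro.concatenate([R0,R1]))(u),g)
E
python3 go.py "[-100,30,90]" 8 38 6 -0.2
```

```text
t 3.2 reader [-114.8   -3.8  178.4] F [ 0.  -0.5 -0.5] w 0.601
rotErr to target [-4.9  3.  -0.3] q [ 0.08  0.18 -0.8   2.35  1.28  0.58 -0.44]
[3.5, -5.1, 10.2, -0.4, 0.4, -0.0, -0.2]
[3.5, -5.1, 10.2, -0.4, 0.4, -0.0, -0.2]
[3.4, -5.2, 10.2, -0.4, 0.4, -0.0, -0.2]
[3.4, -5.3, 10.2, -0.4, 0.4, -0.0, -0.2]
[3.3, -5.3, 10.2, -0.4, 0.4, -0.0, -0.2]
[3.2, -5.4, 10.2, -0.4, 0.4, -0.0, -0.2]
[3.2, -5.5, 10.2, -0.4, 0.4, -0.0, -0.2]
[3.1, -5.5, 10.2, -0.4, 0.4, -0.0, -0.2]
```

>>> apply_moves([
  [4.5,-5,10,-0.4,0.4,0,-0.2],
  [4.5,-5,10,-0.4,0.4,0,-0.2],
  [4.5,-5,10,-0.4,0.4,0,-0.2],
  [3.5,-5,10,-0.4,0.4,0,-0.2],
  [3.5,-5,10,-0.4,0.4,0,-0.2],
  [3,-5,10,-0.4,0.4,0,-0.2],
  [3,-5,10,-0.4,0.4,0,-0.2],
  [3,-5,10,-0.4,0.4,0,-0.2],
])

```text
t: 4.2
eef_pos: [0.5178, 0.1702, 0.096]
tool_rot: [0.222, 0.738, 0.589, 0.243]
contact_force: [-0.8, 0.2, -0.0]
gripper_width: 0.597
```

```bash
python3 go.py "[-98,31,55]" 4 38 6 -0.2
```

```text
t 4.2 reader [-92.4  27.4  96. ] F [-0.8  0.  -0. ] w 0.597
rotErr to target [-1.9  0.8 -0.4] q [-0.03  0.46 -0.77  2.38  1.78  0.75 -0.93]
[-0.1, -7.5, 7.2, 0.0, 0.2, -0.1, -0.2]
[-0.2, -7.4, 7.2, 0.0, 0.2, -0.1, -0.2]
[-0.2, -7.4, 7.3, 0.0, 0.2, -0.1, -0.2]
[-0.2, -7.4, 7.3, 0.0, 0.2, -0.1, -0.2]
```

>>> apply_moves([
  [0.5,-9,7,0,0.2,0,-0.2],
  [0.5,-9,7,0,0.2,0,-0.2],
  [0.5,-8,8,0,0.2,0,-0.2],
  [0.5,-7.5,8,0,0.2,0,-0.2],
  [0.5,-4,4,0,0,0,-0.2],
  [0,0,0,0,0,0,-0.2],
  [0,0,0,0,0,0,-0.2],
  [0,0,0,0,0,0,-0.2],
])

```text
t: 5.2
eef_pos: [0.5114, 0.1774, 0.0441]
tool_rot: [0.219, 0.738, 0.59, 0.246]
contact_force: [0.6, 0.1, 0.2]
gripper_width: 0.6
```

Run:
```python
from h import *
st()
for n,(a,b,c,d) in dict(side=(110,260,180,380),top=(130,330,170,370)).items():
    im=imaging.read_camera(n); k=4 if n=="side" else 3; cv2.imwrite(f"pics/{n}2.png",cv2.resize(im[a:b,c:d,::-1],None,fx=k,fy=k,interpolation=cv2.INTER_CUBIC))
```

```text
t 5.2 reader [-100.    33.4   44.1] F [0.6 0.3 0.2] w 0.6
rotErr to target [-1.9  0.4 -0.4] q [-0.07  0.61 -0.76  2.4   1.94  0.87 -1.09]
```

View pics/side2.png

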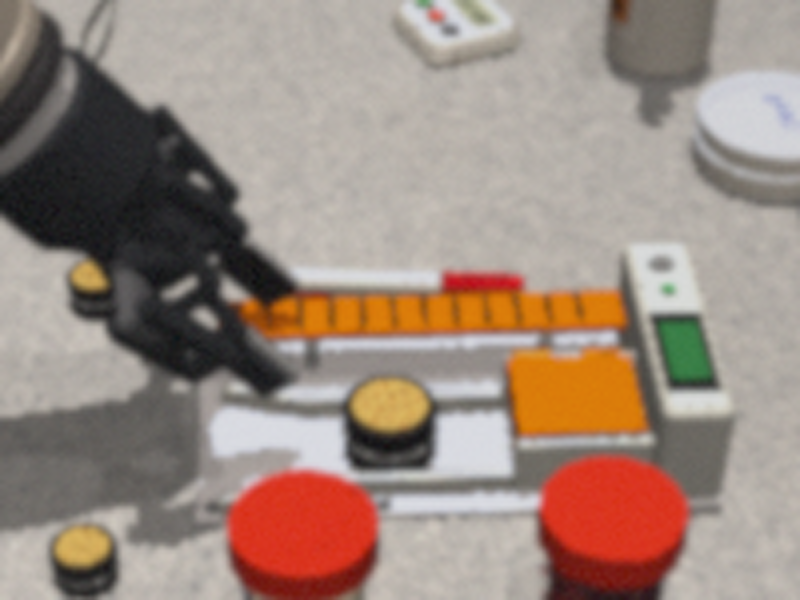

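View pics/top2.png

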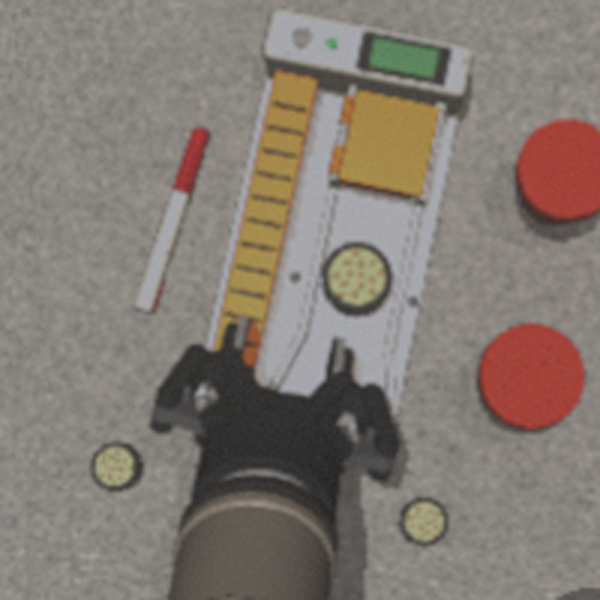

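```bash
python3 - <<'E'
from h import *
for u,v,z in [(340,340,.05),(328,345,.05),(352,345,.05),(232,322,.056),(250,322,.056),(356,276,.032)]:
    print((u,v),rd(plane("top",[(170+u/3,130+v/3)],z)[0]).round(1))
E
python3 go.py "[-100,33,30]" 4 38 6 -0.2
```

```text
(340, 340) [-97.8   3.1  50. ]
(328, 345) [-102.2    9.5   50. ]
(352, 345) [-99.3  -4.6  50. ]
(232, 322) [-100.9   68.3   56. ]
(250, 322) [-98.7  57.7  56. ]
(356, 276) [-55.2   1.9  32. ]
t 5.3 reader [-99.9  33.4  44.2] F [-0.4 -0.5 -0.5] w 0.599
rotErr to target [-1.9  0.4 -0.4] q [-0.07  0.61 -0.76  2.4   1.94  0.87 -1.09]
[-0.5, -2.2, 2.8, 0.0, 0.1, -0.1, -0.2]
[-0.5, -2.2, 2.8, 0.0, 0.1, -0.1, -0.2]
[-0.5, -2.2, 2.8, 0.0, 0.1, -0.1, -0.2]
[-0.5, -2.2, 2.8, 0.0, 0.1, -0.1, -0.2]
```

The lane finger spans about y -5..+9, centre 2.5, and the rail finger is at about y 63. I'll shift 4 mm right and press down.

>>> apply_moves([
  [-1.5,-2.4,2.8,0,0,0,-0.2],
  [-1.5,-2.4,2.8,0,0,0,-0.2],
  [-1.5,-2.4,2.8,0,0,0,-0.2],
  [-1,-2.4,2.8,0,0,0,-0.2],
  [-0.5,-2.4,2.8,0,0,0,-0.2],
  [-0.5,-2.4,2.8,0,0,0,-0.2],
  [0,0,0,0,0,0,-0.2],
  [0,0,0,0,0,0,-0.2],
])

```text
t: 6.3
eef_pos: [0.5112, 0.175, 0.0218]
tool_rot: [0.22, 0.737, 0.589, 0.248]
contact_force: [-1.6, -0.1, 4.6]
gripper_width: 0.599
```

```bash
cat > look.py <<'E'
from h import *
import sys
st()
for n,(a,b,c,d) in dict(side=(110,260,180,380),top=(130,330,170,370)).items():
    im=imaging.read_camera(n); k=4 if n=="side" else 3; cv2.imwrite(f"pics/{n}{sys.argv[1]}.png",cv2.resize(im[a:b,c:d,::-1],None,fx=k,fy=k,interpolation=cv2.INTER_CUBIC))
E
python3 look.py 3
```

```text
t 6.3 reader [-99.8  31.   21.8] F [-1.6 -0.3  4.6] w 0.599
rotErr to target [-1.7  0.2 -0.4] q [-0.07  0.68 -0.75  2.4   2.02  0.92 -1.15]
```

View pics/side3.png

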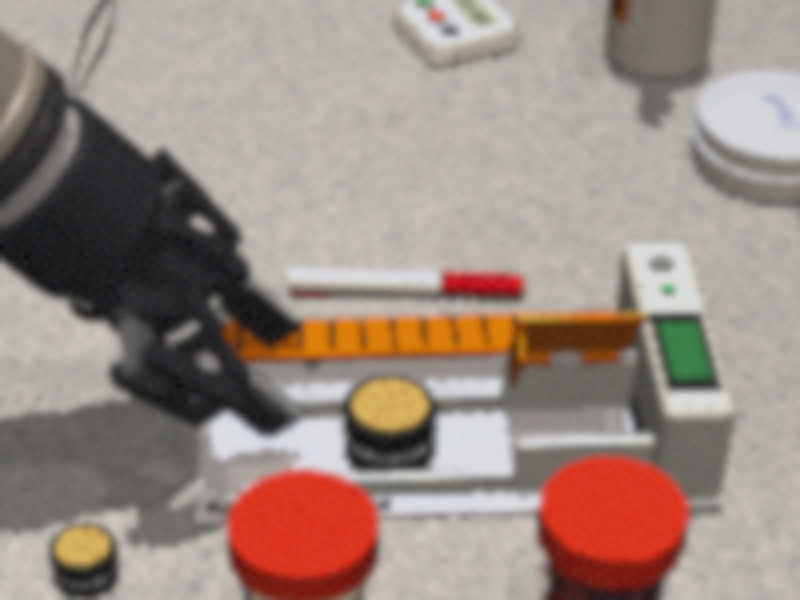

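The flap is partly raised at side crop (580,335) and the cell hasn't moved at (390,420). I'll press further.

>>> apply_moves([
  [-0.5,-1.2,1.6,0,0,0,-0.2],
  [-0.5,-1.2,1.6,0,0,0,-0.2],
  [-0.5,-1.2,1.6,0,0,0,-0.2],
  [-0.5,-1.2,1.6,0,0,0,-0.2],
  [0,-0.6,0.8,0,0,0,-0.2],
  [0,-0.6,0.8,0,0,0,-0.2],
  [0,-0.3,0.4,0,0,0,-0.2],
  [0,-0.3,0.4,0,0,0,-0.2],
])

```text
t: 7.4
eef_pos: [0.5114, 0.1751, 0.0127]
tool_rot: [0.221, 0.735, 0.59, 0.251]
contact_force: [-4.2, -0.2, 11.2]
gripper_width: 0.599
```

```bash
python3 look.py 4
```

```text
t 7.4 reader [-99.6  31.2  12.7] F [-4.1 -0.9 11.2] w 0.599
rotErr to target [-1.3 -0.  -0.3] q [-0.07  0.71 -0.74  2.41  2.05  0.95 -1.17]
```

View pics/side4.png

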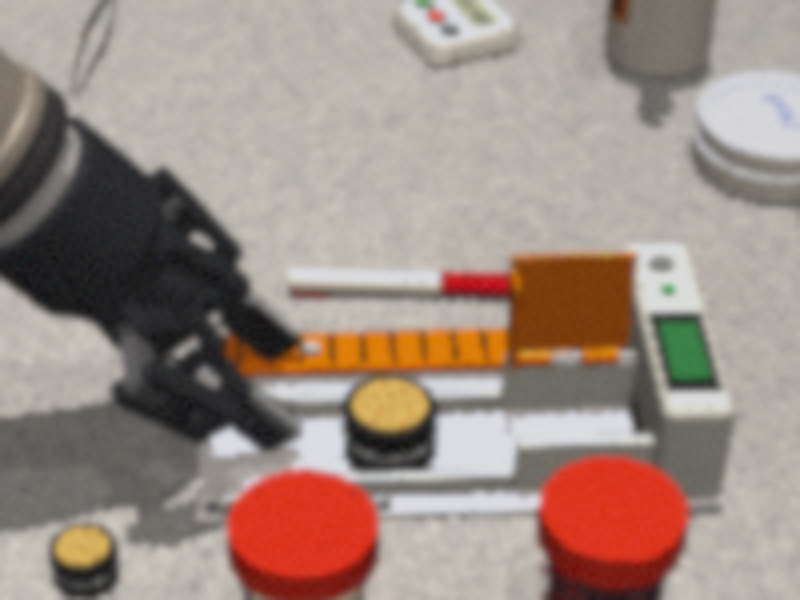

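View pics/top4.png

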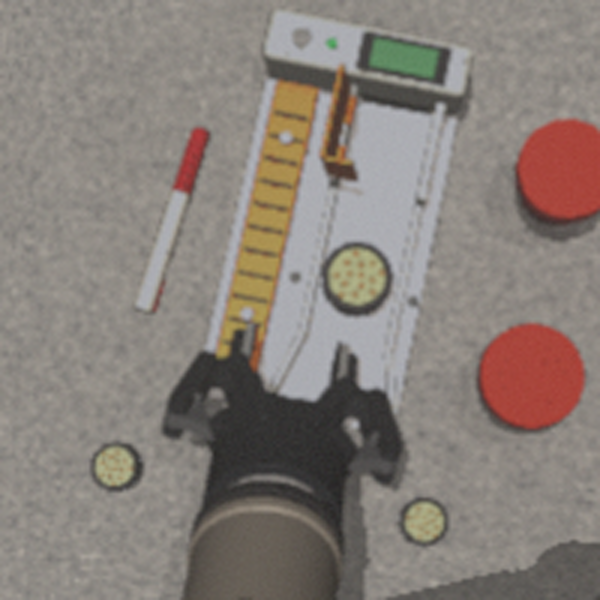

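The flap stands upright at side crop (575,305) and the rail is at its bottom stop (11 N). Now I'll work out the push axes.

Run:
```python
from h import *
p,R,o=cur()
for n,v in dict(fwd=[1,0,0],left=[0,1,0],down=[0,0,-1]).items(): print(n,R.inv().apply(Rr.apply(v)).round(3))
for u,v,z in [(346,345,.025),(357,350,.025),(334,350,.025),(356,276,.032)]:
    print((u,v),rd(plane("top",[(170+u/3,130+v/3)],z)[0]).round(1))
```

```text
fwd [0.004 0.781 0.625]
left [ 0.994 -0.07   0.082]
down [-0.108 -0.621  0.777]
(346, 345) [-97.5  -0.5  25. ]
(357, 350) [-99.2  -7.8  25. ]
(334, 350) [-102.     6.1   25. ]
(356, 276) [-55.2   1.9  32. ]
```

>>> apply_moves([
  [0,3.5,3.6,0,0,0,-0.2],
  [0,3.5,3.6,0,0,0,-0.2],
  [0,3.5,3.6,0,0,0,-0.2],
  [0,3.5,3.6,0,0,0,-0.2],
  [0,3.5,3.6,0,0,0,-0.2],
  [0,3.5,3.6,0,0,0,-0.2],
  [0,3.5,3.6,0,0,0,-0.2],
  [0,3.5,3.6,0,0,0,-0.2],
])

```text
t: 8.5
eef_pos: [0.5347, 0.1799, 0.0116]
tool_rot: [0.213, 0.725, 0.604, 0.254]
contact_force: [-24.6, -4.5, 32.0]
gripper_width: 0.6
```

```bash
python3 look.py 5
```

```text
t 8.5 reader [-77.5  39.9  11.6] F [-23.4  -8.8  32. ] w 0.6
rotErr to target [-2.  -1.5  1.3] q [-0.04  0.71 -0.72  2.36  2.09  0.88 -1.11]
```

View pics/side5.png

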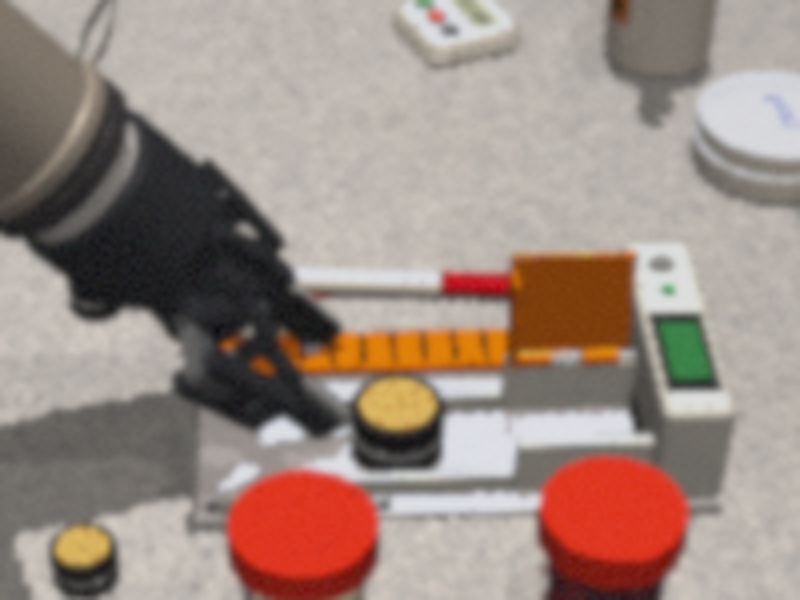

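View pics/top5.png

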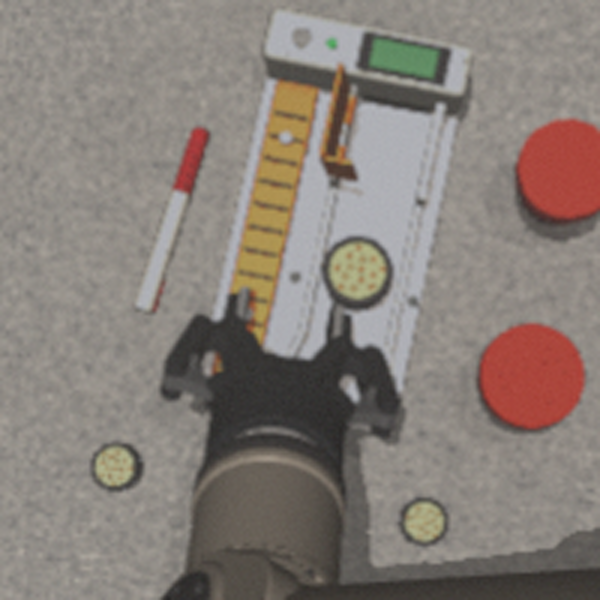

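Pressing too hard (32 N) made the hand creep 9 mm left through friction. The cell has only moved a little, to top crop (357,272), and is upright. I'll ease the pressure and re-centre.

```bash
python3 go.py "[-80,31,13.6]" 4 39 6 -0.2
```

```text
t 8.6 reader [-77.5  39.9  11.8] F [-18.7  -6.4  27.9] w 0.601
rotErr to target [-1.9 -1.5  1.3] q [-0.04  0.71 -0.72  2.36  2.09  0.88 -1.11]
[-2.1, -0.1, -1.0, -0.2, -0.4, 0.3, -0.2]
[-2.1, -0.1, -1.0, -0.2, -0.4, 0.3, -0.2]
[-2.2, -0.1, -1.0, -0.2, -0.4, 0.3, -0.2]
[-2.2, -0.1, -0.9, -0.2, -0.4, 0.3, -0.2]
```

>>> apply_moves([
  [-1,0,-1.2,-0.2,-0.4,0.3,-0.2],
  [-2.5,0,-1,-0.2,-0.4,0.3,-0.2],
  [-2.5,0,-0.8,-0.2,-0.4,0.3,-0.2],
  [-2.5,0,-0.5,-0.2,-0.4,0.3,-0.2],
  [-1,0,0,0,0,0,-0.2],
  [0,0,0,0,0,0,-0.2],
  [0,0,0,0,0,0,-0.2],
  [0,0,0,0,0,0,-0.2],
])

```text
t: 9.6
eef_pos: [0.533, 0.1789, 0.0186]
tool_rot: [0.223, 0.729, 0.594, 0.258]
contact_force: [-0.6, 0.6, 5.8]
gripper_width: 0.6
```

```bash
python3 go.py "[-60,31,13.6]" 5 39 6 -0.2
```

```text
t 9.6 reader [-79.   38.7  18.6] F [-0.7  0.5  5.8] w 0.6
rotErr to target [-0.6 -0.8  0.3] q [-0.06  0.7  -0.73  2.37  2.07  0.92 -1.13]
[-1.7, 2.4, 3.0, 0.1, -0.2, 0.1, -0.2]
[-1.7, 2.4, 3.0, 0.1, -0.2, 0.1, -0.2]
[-1.7, 2.4, 3.0, 0.1, -0.2, 0.1, -0.2]
[-1.6, 2.4, 3.0, 0.1, -0.2, 0.1, -0.2]
[-1.6, 2.4, 3.0, 0.1, -0.2, 0.1, -0.2]
```

>>> apply_moves([
  [-4,-0.5,0.5,0,-0.2,0,-0.2],
  [-4,-0.5,0.5,0,-0.2,0,-0.2],
  [-4,-0.5,0.5,0,-0.2,0,-0.2],
  [-4,-0.5,0.5,0,-0.2,0,-0.2],
  [-2,-0.5,0.5,0,0,0,-0.2],
  [0,-0.5,0.5,0,0,0,-0.2],
  [0,-0.5,0.5,0,0,0,-0.2],
  [0,-0.5,0.5,0,0,0,-0.2],
])

```text
t: 10.6
eef_pos: [0.5329, 0.1731, 0.0158]
tool_rot: [0.224, 0.726, 0.595, 0.262]
contact_force: [-1.6, -0.4, 5.3]
gripper_width: 0.6
```

```bash
python3 go.py "[-60,31,13.6]" 5 39 6 -0.2
```

```text
t 10.6 reader [-78.1  32.9  15.8] F [-1.5 -0.7  5.3] w 0.6
rotErr to target [-0.2 -1.1  0.6] q [-0.05  0.71 -0.73  2.38  2.11  0.93 -1.15]
[-0.5, 2.5, 2.6, 0.2, -0.2, 0.1, -0.2]
[-0.5, 2.5, 2.6, 0.2, -0.2, 0.1, -0.2]
[-0.5, 2.5, 2.6, 0.2, -0.2, 0.1, -0.2]
[-0.5, 2.6, 2.6, 0.2, -0.2, 0.1, -0.2]
[-0.4, 2.6, 2.6, 0.2, -0.2, 0.1, -0.2]
```

>>> apply_moves([
  [-0.8,5.2,4.7,0,-0.2,0.1,-0.2],
  [-0.8,5.2,4.7,0,-0.2,0.1,-0.2],
  [-0.8,5.2,4.7,0,-0.2,0.1,-0.2],
  [-0.8,5.2,4.7,0,-0.2,0.1,-0.2],
  [-0.8,5.2,4.7,0,-0.2,0.1,-0.2],
  [-0.8,5.2,4.7,0,-0.2,0.1,-0.2],
  [0,0,0,0,0,0,-0.2],
  [0,0,0,0,0,0,-0.2],
])

```text
t: 11.6
eef_pos: [0.5661, 0.1689, 0.0139]
tool_rot: [0.223, 0.727, 0.596, 0.257]
contact_force: [-2.2, 0.2, 5.0]
gripper_width: 0.604
```

```bash
python3 go.py "[-40,31,13.6]" 5 39 6 -0.2; python3 look.py 6
```

```text
t 11.6 reader [-44.6  34.6  13.9] F [-2.2 -0.2  5. ] w 0.604
rotErr to target [-0.7 -0.7  0.7] q [-0.02  0.72 -0.69  2.32  2.1   0.86 -1.08]
[-0.7, 0.7, 0.6, 0.1, -0.1, 0.1, -0.2]
[-0.7, 0.7, 0.6, 0.1, -0.1, 0.1, -0.2]
[-0.7, 0.7, 0.6, 0.1, -0.1, 0.1, -0.2]
[-0.7, 0.7, 0.6, 0.1, -0.1, 0.1, -0.2]
[-0.7, 0.7, 0.6, 0.1, -0.1, 0.1, -0.2]
t 11.6 reader [-44.6  34.6  13.9] F [-2.2 -0.2  5. ] w 0.604
rotErr to target [-0.7 -0.7  0.7] q [-0.02  0.72 -0.69  2.32  2.1   0.86 -1.08]
```

View pics/side6.png

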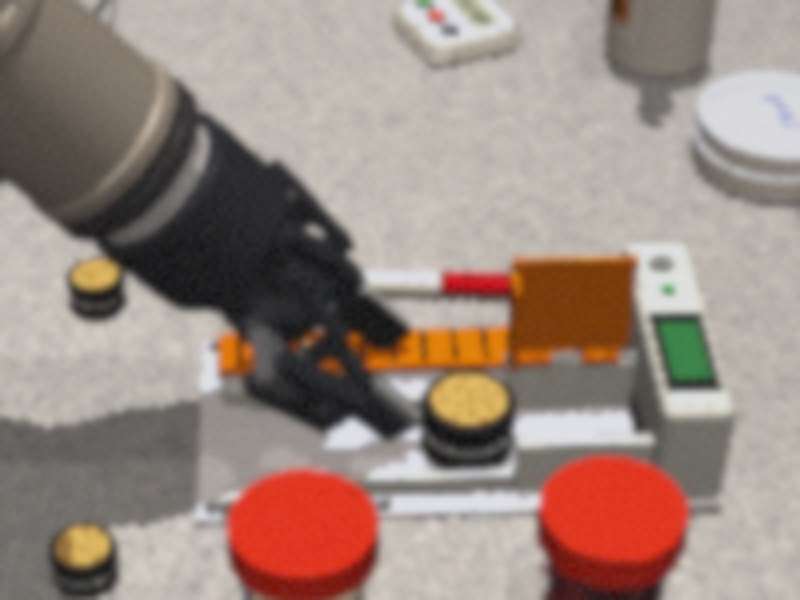

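View pics/top6.png

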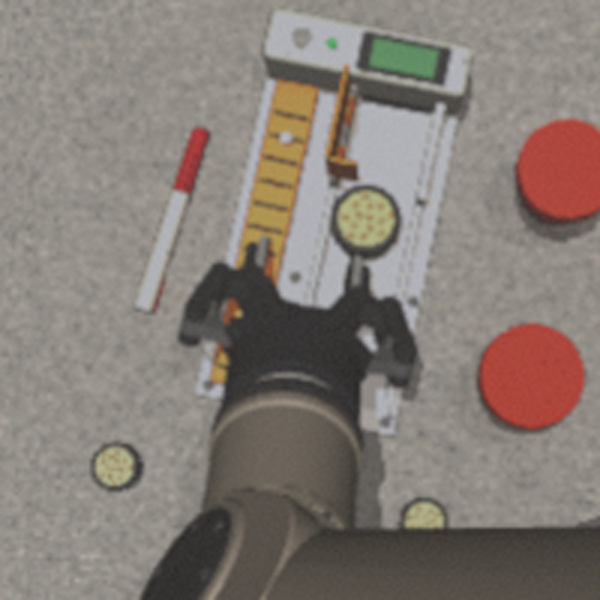

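The cell is upright ahead of the finger at top crop (365,220), and the flap is still open. I'll continue with a small correction to the right and slightly more down.

>>> apply_moves([
  [-2.5,2,3.5,0,-0.2,0.2,-0.2],
  [-2.5,3,4,0,-0.2,0.2,-0.2],
  [-2,5,5,0,-0.2,0.2,-0.2],
  [-1.5,5,5,0,0,0.1,-0.2],
  [-1.2,5,5,0,0,0.1,-0.2],
  [-1,3,3,0,0,0,-0.2],
  [0,0,0,0,0,0,-0.2],
  [0,0,0,0,0,0,-0.2],
])

```text
t: 12.7
eef_pos: [0.5799, 0.171, 0.0134]
tool_rot: [0.214, 0.721, 0.606, 0.26]
contact_force: [-1.6, -0.6, 6.1]
gripper_width: 0.602
```

```bash
python3 go.py "[-10,31,13.6]" 5 39 6 -0.2; python3 look.py 7
```

```text
t 12.7 reader [-31.4  39.1  13.4] F [-1.5 -0.8  6.1] w 0.602
rotErr to target [-1.4 -2.1  1.5] q [ 0.    0.72 -0.69  2.29  2.13  0.82 -1.04]
[-1.8, 3.4, 2.4, -0.1, -0.4, 0.3, -0.2]
[-1.7, 3.4, 2.5, -0.1, -0.4, 0.3, -0.2]
[-1.7, 3.4, 2.5, -0.1, -0.4, 0.3, -0.2]
[-1.7, 3.4, 2.5, -0.1, -0.4, 0.3, -0.2]
[-1.6, 3.5, 2.5, -0.1, -0.4, 0.3, -0.2]
t 12.7 reader [-31.4  39.1  13.4] F [-1.5 -0.8  6.1] w 0.602
rotErr to target [-1.4 -2.1  1.5] q [ 0.    0.72 -0.69  2.29  2.13  0.82 -1.04]
```

View pics/side7.png

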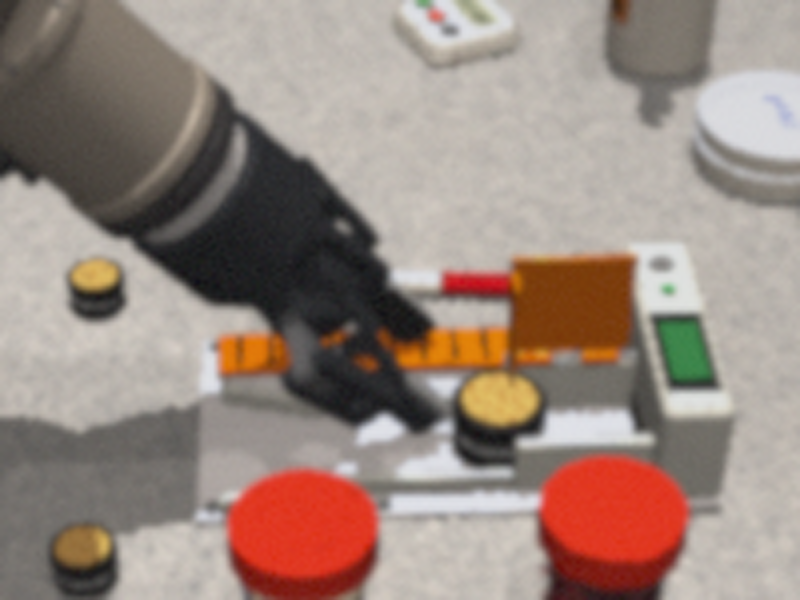

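View pics/top7.png

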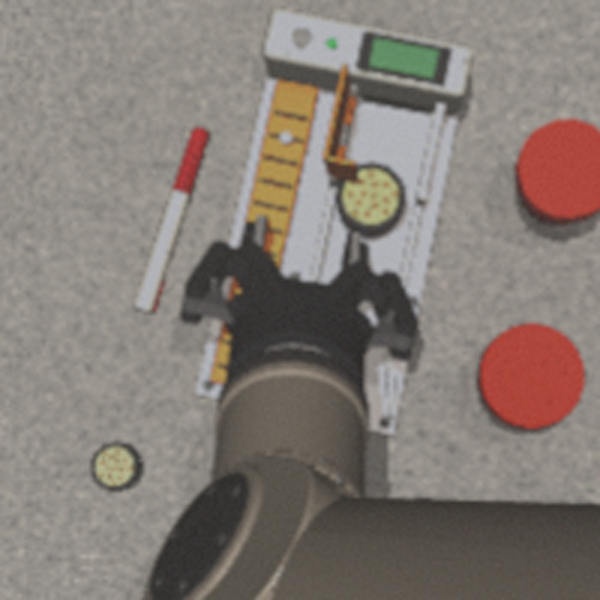

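The hand drifted left again to y 39, with 2° of yaw, and the cell is about to pass the skirt. I'll re-centre before the finger goes under it.

>>> apply_moves([
  [-5,-2,-1,-0.3,-1,0.8,-0.2],
  [-5,-1,-0.3,-0.3,-1,0.8,-0.2],
  [-5,-0.5,0.5,-0.3,-1,0.8,-0.2],
  [-5,-0.5,0.5,-0.3,-1,0.8,-0.2],
  [-5,-0.5,0.5,-0.3,-1,0.8,-0.2],
  [-4,-0.5,0.5,0,-0.5,0.4,-0.2],
  [0,-0.3,0.3,0,0,0,-0.2],
  [0,-0.3,0.3,0,0,0,-0.2],
])

```text
t: 13.8
eef_pos: [0.5762, 0.1609, 0.0133]
tool_rot: [0.238, 0.747, 0.567, 0.254]
contact_force: [-2.5, -1.5, 8.1]
gripper_width: 0.598
```

```bash
python3 go.py "[-10,31,13.6]" 5 39 6 -0.2
```

```text
t 13.8 reader [-33.3  28.5  13.3] F [-2.2 -2.   8.1] w 0.598
rotErr to target [ 0.7  1.8 -2.6] q [-0.04  0.73 -0.69  2.3   2.06  0.91 -1.11]
[0.8, 3.5, 3.0, 0.3, 0.4, -0.5, -0.2]
[0.7, 3.5, 3.0, 0.3, 0.4, -0.5, -0.2]
[0.7, 3.6, 3.0, 0.3, 0.4, -0.5, -0.2]
[0.6, 3.6, 3.0, 0.3, 0.4, -0.5, -0.2]
[0.5, 3.6, 2.9, 0.3, 0.4, -0.5, -0.2]
```

>>> apply_moves([
  [0,5.4,4.6,0,0,0,-0.2],
  [0,5.4,4.6,0,0,0,-0.2],
  [-0.3,5.4,4.6,0,0,0,-0.2],
  [-0.5,5.4,4.6,0,-0.1,0.1,-0.2],
  [-0.8,5.4,4.6,0,-0.2,0.2,-0.2],
  [0,0,0,0,0,0,-0.2],
  [0,0,0,0,0,0,-0.2],
  [0,0,0,0,0,0,-0.2],
])

```text
t: 14.8
eef_pos: [0.6037, 0.1582, 0.0144]
tool_rot: [0.234, 0.745, 0.57, 0.254]
contact_force: [-1.5, -0.1, 6.4]
gripper_width: 0.604
```

```bash
python3 go.py "[5,31,13.6]" 5 39 6 -0.2; python3 look.py 8
```

```text
t 14.8 reader [-5.7 30.6 14.4] F [-1.5 -0.3  6.4] w 0.604
rotErr to target [ 0.3  1.4 -2.3] q [-0.01  0.73 -0.66  2.25  2.06  0.85 -1.05]
[0.2, 1.5, 1.5, 0.3, 0.3, -0.5, -0.2]
[0.1, 1.5, 1.5, 0.3, 0.3, -0.5, -0.2]
[0.1, 1.5, 1.5, 0.3, 0.3, -0.5, -0.2]
[0.1, 1.6, 1.5, 0.3, 0.3, -0.5, -0.2]
[0.1, 1.6, 1.5, 0.3, 0.3, -0.5, -0.2]
t 14.8 reader [-5.7 30.6 14.4] F [-1.5 -0.3  6.4] w 0.604
rotErr to target [ 0.3  1.4 -2.3] q [-0.01  0.73 -0.66  2.25  2.06  0.85 -1.05]
```

View pics/side8.png

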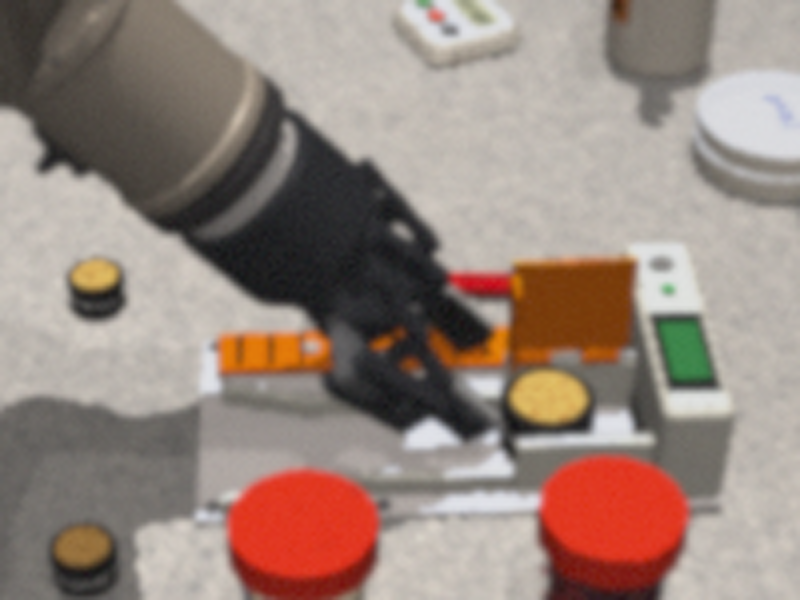

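View pics/top8.png

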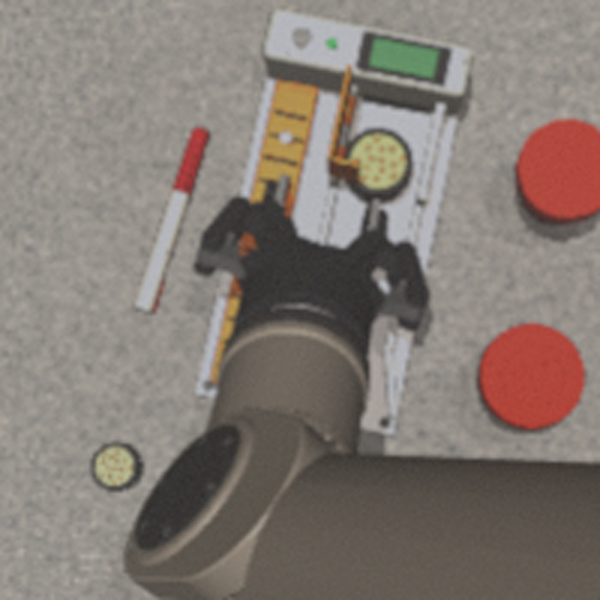

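The cell is half under the open flap, at top crop (380,163) and upright. The lane finger is clear of the skirt. Continuing.

>>> apply_moves([
  [0,4.8,4.8,0,0,0,-0.2],
  [0,5,4.8,0,0,0,-0.2],
  [-0.5,5,4.8,0,-0.1,0.1,-0.2],
  [-0.8,5,4.8,0,-0.1,0.1,-0.2],
  [0,0,0,0,0,0,-0.2],
  [0,0,0,0,0,0,-0.2],
  [0,0,0,0,0,0,-0.2],
  [0,0,0,0,0,0,-0.2],
])

```text
t: 15.9
eef_pos: [0.6247, 0.157, 0.0146]
tool_rot: [0.232, 0.743, 0.573, 0.255]
contact_force: [-2.5, -0.6, 6.3]
gripper_width: 0.597
```

```bash
python3 go.py "[20,31,13.6]" 5 39 6 -0.2; python3 look.py 9
```

```text
t 15.9 reader [15.1 33.2 14.6] F [-2.4 -1.   6.3] w 0.597
rotErr to target [ 0.1  1.1 -2. ] q [ 0.    0.74 -0.65  2.21  2.07  0.81 -1.01]
[-0.4, 0.7, 0.8, 0.2, 0.2, -0.4, -0.2]
[-0.4, 0.7, 0.7, 0.2, 0.2, -0.4, -0.2]
[-0.4, 0.7, 0.7, 0.2, 0.2, -0.4, -0.2]
[-0.4, 0.7, 0.7, 0.2, 0.2, -0.4, -0.2]
[-0.4, 0.7, 0.7, 0.2, 0.2, -0.4, -0.2]
t 15.9 reader [15.1 33.2 14.6] F [-2.4 -1.   6.3] w 0.597
rotErr to target [ 0.1  1.1 -2. ] q [ 0.    0.74 -0.65  2.21  2.07  0.81 -1.01]
```

View pics/side9.png

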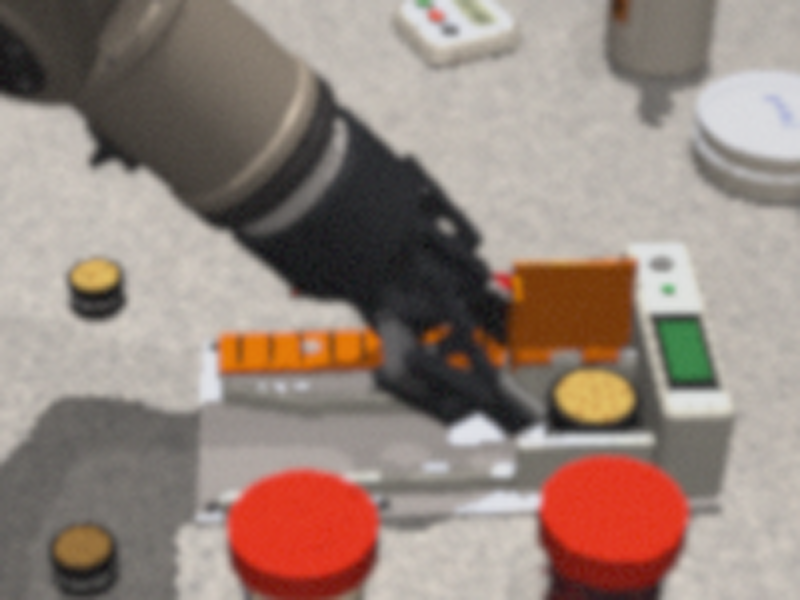

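View pics/top9.png

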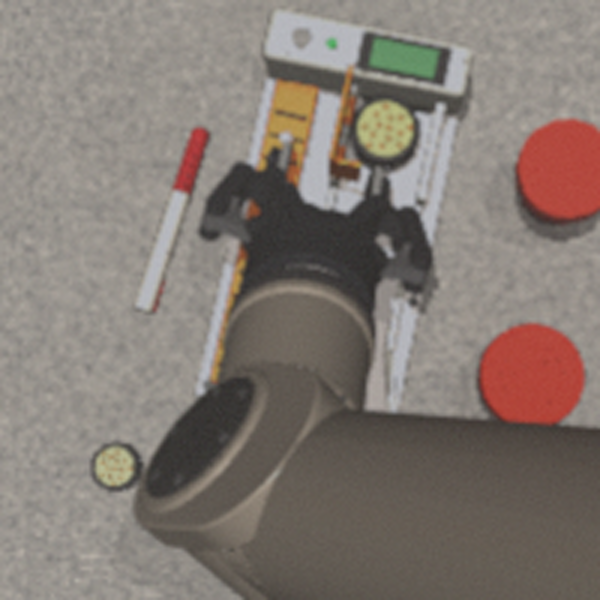

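Run:
```python
from h import *
for n,k,u0,v0,pts in [("top",3,170,130,[(385,131),(356,276)]),("side",4,180,110,[(595,397),(390,406)])]:
  for u,v in pts: print(n,rd(plane(n,[(u0+u/k,v0+v/k)],.032)[0]).round(1))
```

```text
top [38.   2.6 32. ]
top [-55.2   1.9  32. ]
side [39.7 -0.4 32. ]
side [-55.1  -1.9  32. ]
```

The cell is at about x 38–40, nearly or fully home. I'll push gently until the forward force rises.

>>> apply_moves([
  [-1.5,2,2,0,0,0,-0.2],
  [-1.5,2.2,2.1,0,0,0,-0.2],
  [-1,2.2,2.1,0,0,0,-0.2],
  [-1,2.2,2.1,0,0,0,-0.2],
  [0,1.5,1.5,0,0,0,-0.2],
  [0,0,0.2,0,0,0,-0.2],
  [0,0,0,0,0,0,-0.2],
  [0,0,0,0,0,0,-0.2],
])

```text
t: 17.0
eef_pos: [0.6252, 0.1568, 0.0139]
tool_rot: [0.226, 0.741, 0.579, 0.255]
contact_force: [-2.0, 0.3, 5.8]
gripper_width: 0.6
```

```bash
python3 look.py 10
```

```text
t 17.0 reader [15.6 33.  13.9] F [-2.  -0.   5.8] w 0.6
rotErr to target [-0.5  0.5 -1.6] q [ 0.01  0.73 -0.65  2.21  2.07  0.79 -1.  ]
```

View pics/side10.png

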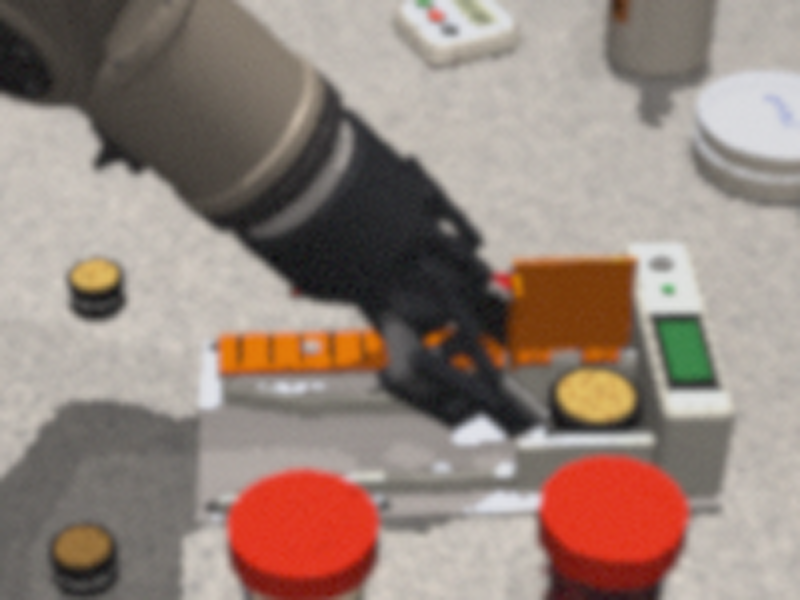

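View pics/top10.png

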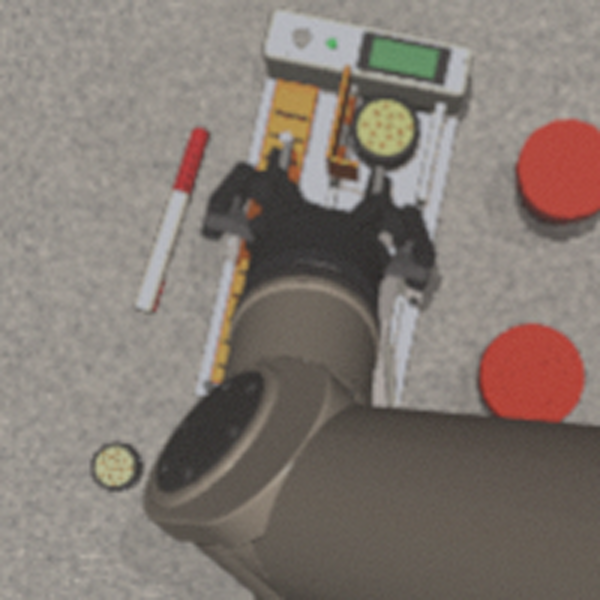

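The hand barely advanced (0.5 mm for about 14 mm commanded), so it may be at the stop. I'll repeat with active rows at the end to read the force while it pushes.

>>> apply_moves([
  [-1,2.4,2,0,0,0,-0.2],
  [-1,2.4,2,0,0,0,-0.2],
  [-1,3.4,2.8,0,0,0,-0.2],
  [-1,3.4,2.8,0,0,0,-0.2],
  [-1,3.4,2.8,0,0,0,-0.2],
  [-1,4.4,3.6,0,0,0,-0.2],
  [-1,4.4,3.6,0,0,0,-0.2],
  [-1,4.4,3.6,0,0,0,-0.2],
])

```text
t: 18.1
eef_pos: [0.6252, 0.1568, 0.0125]
tool_rot: [0.21, 0.737, 0.592, 0.249]
contact_force: [-32.8, -0.0, 37.2]
gripper_width: 0.597
```

```bash
python3 look.py 11
python3 - <<'E'
from h import *
# yellow grain centroid
im=cv2.imread("pics/top11.png");
for k in (4,9,10,11):
    i=cv2.imread(f"pics/top{k}.png");h=cv2.cvtColor(i,cv2.COLOR_BGR2HSV);m=cv2.inRange(h,(22,50,120),(38,170,255))
    cs,_=cv2.findContours(cv2.morphologyEx(m,cv2.MORPH_CLOSE,np.ones((9,9))),0,2)
    for c in cs:
        if cv2.contourArea(c)>1500:
            (x,y),r=cv2.minEnclosingCircle(c);print(k,x,y,r,rd(plane("top",[(170+(x+.5)/3-.5,130+(y+.5)/3-.5)],.032)[0]).round(1))
E
```

```text
t 18.1 reader [15.6 33.1 12.5] F [-32.3  -5.8  37.2] w 0.597
rotErr to target [-2.4 -0.6 -0.6] q [ 0.03  0.72 -0.64  2.2   2.06  0.73 -0.95]
4 356.4552001953125 275.81878662109375 28.72161865234375 [-54.6   2.4  32. ]
4 247.55104064941406 283.4466247558594 78.90040588378906 [-72.8  67.   32. ]
9 384.94891357421875 128.14598083496094 28.55548858642578 [40.3  3.8 32. ]
10 384.95098876953125 127.23202514648438 28.758790969848633 [40.9  3.9 32. ]
11 385.0482482910156 127.4615707397461 28.58993148803711 [40.7  3.8 32. ]
```

View pics/side11.png

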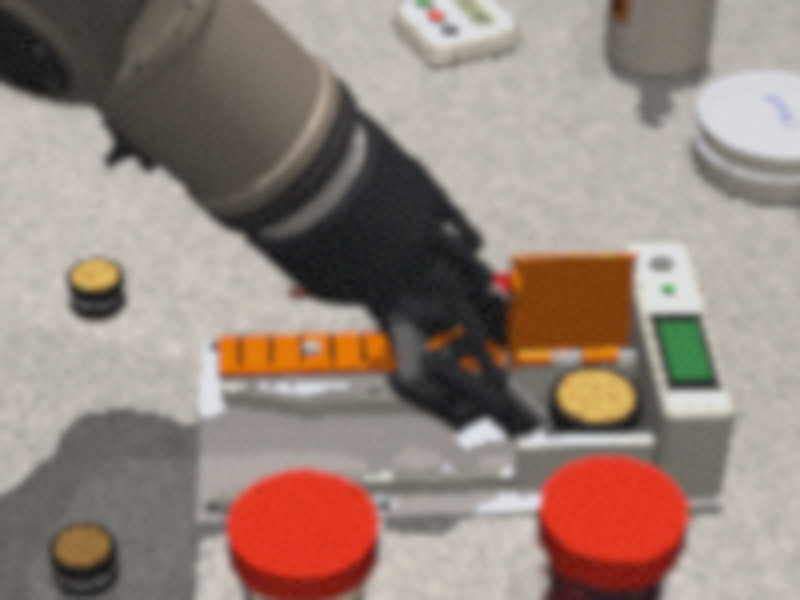

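View pics/top11.png

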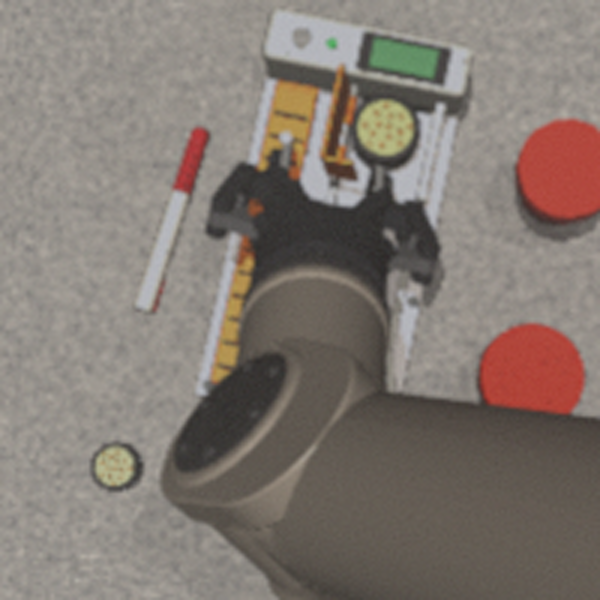

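The forward force is 32 N with no further motion, and the cell reads x 40.7, so it is home. Now I'll back out along the rail, keeping it pressed.

>>> apply_moves([
  [0,-4,-2.5,0,0,0,-0.2],
  [0,-5,-3,0,0,0,-0.2],
  [0,-5.5,-3.6,0,0,0,-0.2],
  [0,-5.5,-3.6,0,0,0,-0.2],
  [0,-5.5,-3.8,0,0,0,-0.2],
  [0,-5.5,-3.8,0,0,0,-0.2],
  [0,0,0,0,0,0,-0.2],
  [0,0,0,0,0,0,-0.2],
])

```text
t: 19.2
eef_pos: [0.6025, 0.1593, 0.0198]
tool_rot: [0.224, 0.737, 0.583, 0.258]
contact_force: [-1.4, -0.0, 6.6]
gripper_width: 0.602
```

```bash
python3 go.py "[-65,31,14]" 8 39 6 -0.2; python3 look.py 12
```

```text
t 19.2 reader [-7.2 31.6 19.8] F [-1.4 -0.3  6.6] w 0.602
rotErr to target [-0.5 -0.2 -1.2] q [ 0.01  0.71 -0.67  2.25  2.08  0.81 -1.03]
[-0.3, -6.0, -4.0, 0.1, -0.0, -0.1, -0.2]
[-0.2, -6.0, -4.0, 0.1, -0.0, -0.1, -0.2]
[-0.2, -6.0, -4.0, 0.1, -0.0, -0.1, -0.2]
[-0.2, -6.0, -4.0, 0.1, -0.0, -0.1, -0.2]
[-0.2, -6.0, -4.0, 0.1, -0.0, -0.1, -0.2]
[-0.2, -6.1, -4.0, 0.1, -0.0, -0.1, -0.2]
[-0.2, -6.1, -4.0, 0.1, -0.0, -0.1, -0.2]
[-0.2, -6.1, -4.0, 0.1, -0.0, -0.1, -0.2]
t 19.2 reader [-7.2 31.6 19.8] F [-1.4 -0.3  6.6] w 0.602
rotErr to target [-0.5 -0.2 -1.2] q [ 0.01  0.71 -0.67  2.25  2.08  0.81 -1.03]
```

View pics/side12.png

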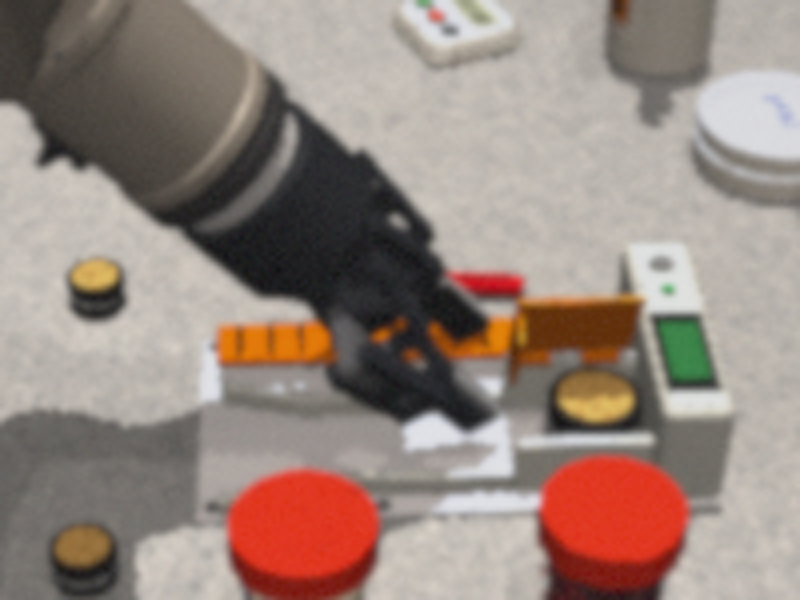

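View pics/top12.png

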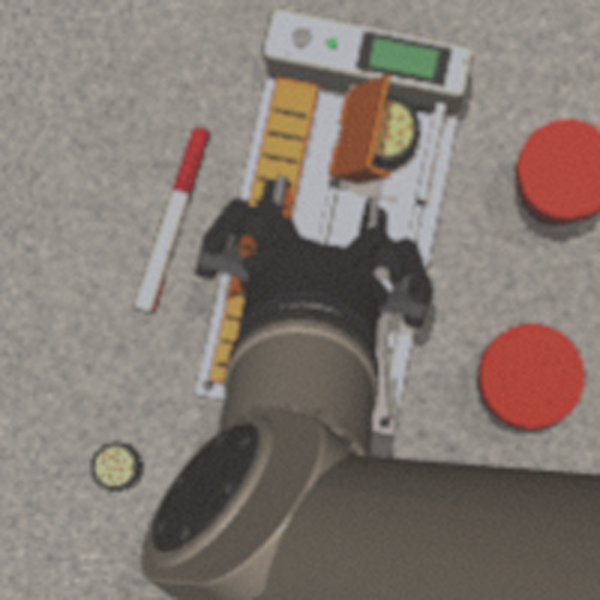

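The lane finger is now clear of the flap, which is lowering freely over the cell. The cell is at top crop (398,130). I'll continue back and then up.

>>> apply_moves([
  [0,-9,-6,0,0,0,-0.2],
  [0,-9,-6,0,0,0,-0.2],
  [0,-9,-6,0,0,0,-0.2],
  [0,-5,-9,0,0,0,-0.2],
  [0,0,-14,0,0,0,-0.2],
  [0,4,-16,0,0,0,-0.2],
  [0,8,-20,0,0,0,-0.2],
  [0,8,-20,0,0,0,-0.2],
])

```text
t: 20.3
eef_pos: [0.5311, 0.1614, 0.0891]
tool_rot: [0.228, 0.739, 0.579, 0.257]
contact_force: [0.3, 0.2, -0.0]
gripper_width: 0.598
```

```bash
python3 go.py "[-80,31,170]" 8 39 6 -0.2
```

```text
t 20.3 reader [-77.8  21.1  89.1] F [ 0.3  0.2 -0. ] w 0.598
rotErr to target [-0.2  0.3 -1.4] q [-0.01  0.5  -0.76  2.38  1.88  0.78 -1.01]
[2.4, 6.1, -7.8, 0.1, 0.0, -0.2, -0.2]
[2.4, 6.1, -7.8, 0.1, 0.0, -0.2, -0.2]
[2.4, 6.1, -7.8, 0.1, 0.0, -0.2, -0.2]
[2.4, 6.1, -7.8, 0.1, 0.0, -0.2, -0.2]
[2.3, 6.1, -7.8, 0.1, 0.0, -0.2, -0.2]
[2.3, 6.1, -7.9, 0.1, 0.0, -0.2, -0.2]
[2.3, 6.0, -7.9, 0.1, 0.0, -0.2, -0.2]
[2.3, 6.0, -7.9, 0.1, 0.0, -0.2, -0.2]
```

>>> apply_moves([
  [0,6,-9,0,0,0,-0.2],
  [0,6,-9,0,0,0,-0.2],
  [0,6,-9,0,0,0,-0.2],
  [0,6,-9,0,0,0,-0.2],
  [0,6,-9,0,0,0,-0.2],
  [0,6,-9,0,0,0,-0.2],
  [0,0,0,0,0,0,-0.2],
  [0,0,0,0,0,0,-0.2],
])

```text
t: 21.3
eef_pos: [0.5161, 0.1535, 0.1526]
tool_rot: [0.224, 0.739, 0.582, 0.253]
contact_force: [-0.0, 0.8, 0.3]
gripper_width: 0.598
```

```bash
python3 look.py 13
```

```text
t 21.3 reader [-91.1  10.7 152.6] F [-0.2  0.8  0.3] w 0.598
rotErr to target [-0.8  0.4 -1.2] q [ 0.04  0.3  -0.78  2.38  1.64  0.64 -0.78]
```

View pics/side13.png

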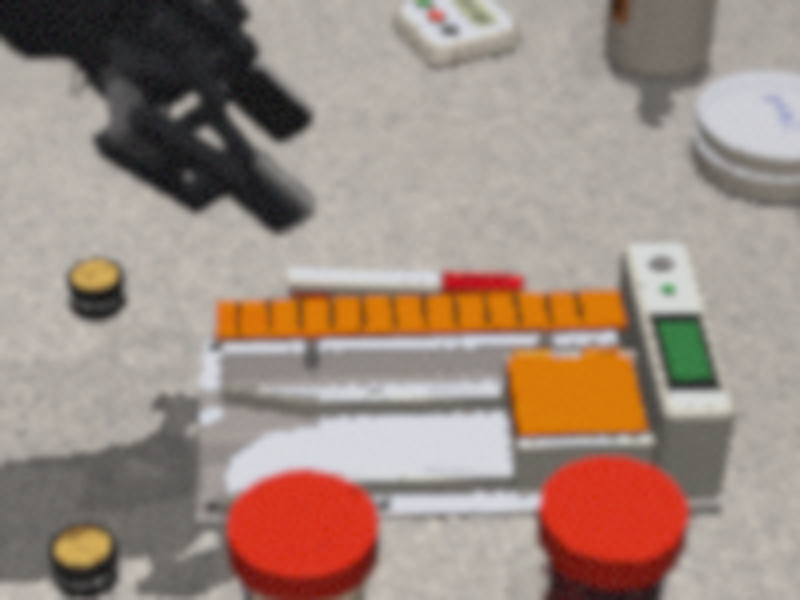

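View pics/top13.png

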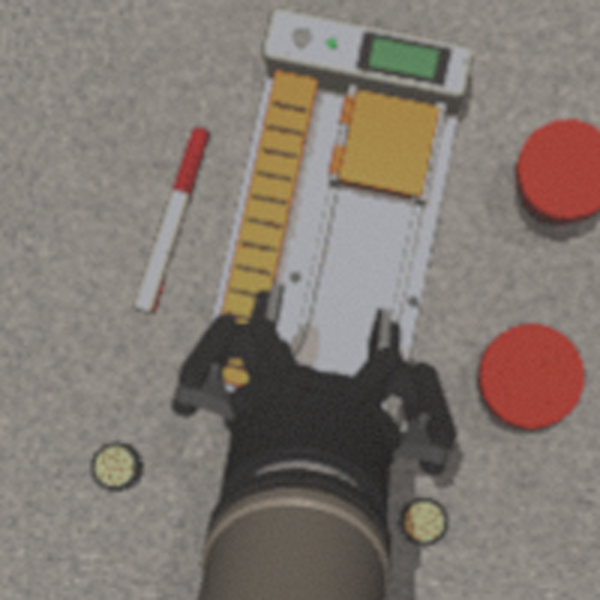

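The rail is up at side crop (420,315) and the flap is shut over the cell at side crop (578,393). The lane is empty, the cups and marker haven't moved, and the hand is clear. Handing in.

```bash
python3 -c "
from station import bot
print(bot.hand_in())"
```

```text
the job is handed in; nothing more can be done
None
```

The grain reader is loaded and handed in at about 21 s. One fingertip held the orange rail down and the flap open while the other pushed the large black cell along the lane to the back stop. I then backed the hand out and lifted it clear.

**Last checks**
- **Cell home:** the cell read x about 40.7 mm against the 40 mm target. A final push of about 32 N on the wrist did not move it any further. After that the shut flap hides the cell, so its final position was not seen again.
- **Reader closed:** after release, both pictures showed the rail fully up, the flap shut and the lane empty.
- **Everything else:** the cups, marker and small cells looked unmoved. The hand was clear of the scene with no contact force.

**What did not go smoothly**
- **Sideways drift:** the hand drifted up to 9 mm left while pressing and had to be re-centred twice. The first time, I had pressed too hard (32 N down).
- **Position readings:** the top and side views disagreed by about 4 mm on the cell's sideways position, and by 1–2 mm along the lane.
- **Early flap movement:** the rail rose a few millimetres while I was backing out, so the flap had started to lower by the next look. By then the fingertip looked clear of it, and I saw no contact.

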